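Nest the mixing tray in its outer tray

TASK

The small white kidney-shaped mixing tray leans in its wooden drying stand. Lift it out, lay it down flat on the free table top, open side up, and let go of it; then take it again (the rib across its middle is there to hold it by), turn it until its outline matches the larger green kidney-shaped tray on the board, and nest it fully down inside that one. Leave the green tray and the jars, tubes and other things around where they are.

Things in the scene. Friction and masses are not known exactly. Their poses are not given: they have to be found in the camera images.
- mixing_tray: white open tray, blue rim, 0.12 kg, kidney with blunt ends: 150 mm long (x), 80 over its bow (y), 34 deep (z points out of the open side). Rim edges y = 8 - 16*(x/75)^2 plus and minus 32 mm: 64 across along y; +y side bulges, -y side is hollow. Walls and floor 3 mm; foot 5 mm smaller all round than rim. Origin: centre of underside, midway over length and bow. Starts leaning in the stand
- waist (a point): point in the mixing tray at its middle (tray x 0, y 8 mm, z 27 mm, 7 mm below the rim plane), midway between the two outer side walls, 62 mm apart there along the tray's y; axes as the tray's. In the stand the walls are free on both sides, open side towards the stand's front
- rib_top (a point): centre of the top of the mixing tray's rib (tray x 0, y 8 mm, z 32 mm; axes as the tray's): a straight upright wall 10 mm thick (along tray x) that runs across the tray from side wall to side wall (54 mm along y), rising from the floor; a free well about 60 mm long and 29 mm deep lies on either side of it
- outer_tray: green tray with black rim, same kidney shape, no rib, 163 x 93 mm, 38 deep, 0.45 kg, loose, open side up on a 12 mm board. Floor 4 mm, walls 4 mm, leaning like the mixing tray's. Origin (centre of underside) and axes as for the mixing tray: when nested, the mixing tray's origin is 4 mm straight above this one, x and y the same way, 2.5 mm play all round, rims flush
- stand: wooden drying stand, fixed; origin under it at table height. Foot board x -65 to +80 mm, 100 wide (y). Back board 50 wide leans back 65 degrees above level towards +x, top 155 mm high; ledge 62 wide at its foot on the -x side. The tray stands there on its -x end, underside on the board, open side to -x and up: tray origin at x 10, z 96 mm in stand frame, tray y = stand y
- pot_plastic_tub: fixed clear tub of brushes in the middle of the table, diameter 86, 128 mm tall, origin under its centre; carry the tray over or in front of it. Other brush pots stand behind it. A black 35 mm high ink pot, fixed, stands at the back of the free table (x 0.58, y 0.27). Good free table to lay a tray lengthwise: round x 0.51, y 0.195
- honey_jar: bystander: glass jar with grey lid, diameter 75, 47 mm high, origin under its centre
- ink_bottle: bystander: dark blue bottle with white cap, diameter 39, 77 mm high, origin under its centre
- muller: bystander: white glass muller, diameter 50, 76 mm high, origin under its centre
- red_tube: bystander: lying paint tube with a red band, 27 x 100 x 19 mm, long along its y, origin under its centre
- pumice_stone: bystander: dark pumice stone 41 x 48 x 24 mm, origin under its centre
- tin_lid_jar: bystander: small glass jar with grey lid, diameter 51, 41 mm high, origin under its centre
- blue_tube: bystander: lying paint tube with a blue band, 27 x 100 x 19 mm, long along its y, origin under its centre

How it is judged (in metres and radians):
On the way:
1. the mixing tray lies flat on the table, open side up, beside the outer tray, and is let go (angle between mixing_tray's own z axis and vertical below 0.1 rad and height (world z) of mixing_tray between -0.004 and 0.006 m and horizontal distance between mixing_tray and outer_tray above 0.085 m and contact force between mixing_tray and the fingers below 0.1 N and linear speed of mixing_tray below 0.02 m/s), for 0.2 s.
At the end, for the whole second after the job is handed in: The mixing tray sits fully down inside the outer tray: origins within 6 mm in plan, its underside 1 to 7.5 mm above the outer tray's underside, long axes within 5 degrees, both level, at rest and released; the outer tray lies flat on its board within 40 mm of where it was (horizontal distance between mixing_tray and outer_tray below 0.006 m and z of mixing_tray in the frame of outer_tray between 0.001 and 0.0075 m and angle between the x axis of mixing_tray and the x axis of outer_tray, either way round below 0.09 rad and angle between mixing_tray's own z axis and vertical below 0.06 rad and angle between outer_tray's own z axis and vertical below 0.05 rad and height (world z) of outer_tray below 0.018 m and distance of outer_tray from where it was at the start of the episode below 0.04 m and linear speed of mixing_tray below 0.01 m/s); the robot touches nothing.
It fails at once if a bystander is moved more than 30 mm (distance of any of honey_jar, ink_bottle, muller, red_tube, pumice_stone, tin_lid_jar, blue_tube from where it was at the start of the episode above 0.03 m).
It fails at once if the outer tray is pushed more than 60 mm (distance of outer_tray from where it was at the start of the episode above 0.06 m).
It also fails if it takes over 56 s, if anything falls off the work surface, if the arm or the gripper's body presses on something with over 40 N, if the wrist force passes 120 N, or if a joint passes its speed limit or range.

ROBOT

A 6-joint arm with a two-finger parallel gripper is mounted at the origin on a cart in front of the work surface, level with it; the furniture and walls round the work are solid. World frame = base frame: x ahead of the robot, y to its left, z up, the work surface at z = 0. Lengths are in mm, angles in degrees, forces in N, time in s.
With the tool pointing down it reaches from about 300 to 950 mm from the base axis. Payload 3.1 kg.
Tool frame: the origin (TCP) lies between the finger pads; the fingertips stand 19 mm ahead of it and the grasp point (between the pads) is the TCP; z points along the fingers, y is the direction in which the jaws open and shut (so a half turn about z gives the same grasp; the last joint's range is limited). The gripper opens to 85 mm and grips with 20 to 120 N. Pads are 22 mm wide; open, the fingers measure 114 mm over their backs; the gripper's body (76 mm by 85 mm) begins 54 mm behind the grasp point. The pads swing forward as they close: fully open they stand 13 mm farther back than shut.
Start: joints at [-74.811, 17.653, 93.61, -0, 68.738, -3.994], TCP at [205.336, -590.313, 250.272] pointing down, gripper open.
Joint ranges: [-175.34, 175.34], [-45.06, 112.39], [2.9, 150.54], [-68.45, 248.45], [3.09, 151.38], [-168.51, 168.51]. Speed limits (degrees/s): [159.86, 159.86, 180, 180, 180, 180].

INTERFACE

Orientations are given as [roll, pitch, yaw] about the fixed x, y, z axes, in that order (R = Rz(yaw) Ry(pitch) Rx(roll)).
In Python, from rig import * gives the robot as it stands. Calls block until the motion is done:
- move_pose(position, orientation): joint-space move of the TCP to a pose.
- move_linear(position, ori=None, v=150, until_force=None): straight line of the TCP; ori=None keeps the orientation; v is the mean speed in mm/s. With until_force (N) it stops when the force on the tool has changed by that much, and returns True; else False.
- set_joints(angles): joint-space move.
- let_go() and gripper_close(grip_force=None): open the fingers fully, or close them until they stop; grip_force is the grip in N (None keeps the last).
- wait(seconds).
- inverse_kinematics(position, orientation): joint angles nearest the present ones, or None.
- get_image(name): name is "scene" or "side" or "wrist"; returns a dict with "frame" (400x640x3 uint8, blue, green, red), "range_z" (400x640 float32, mm along the optical axis (not along the pixel's ray), 0 where there is no reading), "fov_y" (degrees; the focal length in pixels is half the picture's height over the tangent of half this angle, whatever the lens; pixels are square), "cx", "cy" (the principal point, pixels), "k1" (the pictures are not rectified: a ray, as slopes to the right and down, at radius r is drawn at 1 + k1 r^2 times it, then the intrinsics apply), "R" (3x3) and "t" (3): a world point X has camera coordinates R X + t. Camera axes: x right, y down, z forward; pixel columns grow to the right and rows downward; lengths in mm; the calibration is good to about 2 mm. A picture is of the moment at which its call begins.
A pose or a line that the arm cannot do raises MotionError and nothing moves.
- sign_off(): hands the job in, once; it reports no verdict.
Trained networks look in a picture, given as the dict that the camera call returned (one of the last four; its "shot" number tells which), for a name from the list of things; names that differ only in an ending like _2 or _b are one class to them, and where a whole thing is asked for, a point or a joint stands for the part that bears it (a point fixed in the world has none). Each returns a list of dicts, best first, with "score" (0 to 1); they miss things now and then, are a little off and sometimes report something else, mostly with a low value. They report only what shows in the picture. A call takes as long as a camera call.
- silhouettes(picture, query): "pixels" (400x640 bool, what is visible of it) and "uv" ([column, row] in pixels, amid what is visible of it).
- mark_of(picture, query): "uv" ([column, row] in pixels: a listed point, or the origin of a listed thing).
Readings, each from a call of its own:
- get_clock(): time.
- get_joint_pos(): joint angles.
- get_qd(): joint speeds.
- get_effort(): joint torques, N m.
- get_ee_pos(): TCP position.
- get_ee_rot(): TCP orientation.
- get_force(): force on the tool from outside, world axes, zero at the start.
- get_wrist_torque(): the same for the moment, N m.
- get_gripper_width(): finger opening in mm.
Only numpy, scipy, OpenCV 4.12 (cv2) and the standard library are available. Lean on these libraries where they do the work, as an engineer would, in place of code of your own. Each camera call takes 0.05 s, during which the arm holds its last target. There are 200 camera calls.

## Working session

There is one attempt and no reset: what is moved stays moved. The work goes in short steps, each a Python script; the robot and the scene stay as the last script left them, time stands still between calls to the robot, and variables do not carry over. Pictures are saved under pics/ and viewed, about 8 in all and at most 12, crops included, and the job is handed in when it is done.

```bash
ls; mkdir -p pics
cat > h.py <<'E'
from rig import *
import numpy as np, cv2
def cam(p):
    f=200/np.tan(np.radians(p["fov_y"])/2); return f,p["cx"],p["cy"],p["k1"],np.array(p["R"]),np.array(p["t"])
def ray(p,uv):
    f,cx,cy,k1,R,t=cam(p); uv=np.atleast_2d(np.array(uv,float))
    d=(uv-[cx,cy])/f; u=d.copy()
    for _ in range(20): u=d/(1+k1*(u**2).sum(1,keepdims=True))
    return np.c_[u,np.ones(len(u))]
def pts(p,mask):
    v,u=np.nonzero(mask&(p["range_z"]>0)); z=p["range_z"][v,u]
    f,cx,cy,k1,R,t=cam(p)
    return (ray(p,np.c_[u,v])*z[:,None]-t)@R
def atz(p,uv,z):
    f,cx,cy,k1,R,t=cam(p); d=ray(p,uv)@R; o=-R.T@t
    return o+d*((z-o[2])/d[:,2])[:,None]
def proj(p,X):
    f,cx,cy,k1,R,t=cam(p); c=np.atleast_2d(X)@R.T+t; u=c[:,:2]/c[:,2:]
    return u*(1+k1*(u**2).sum(1,keepdims=True))*f+[cx,cy]
E
python3 - <<'E'
from h import *
for n in("scene","side"):
    p=get_image(n); cv2.imwrite(f"pics/{n}0.png",p["frame"])
    print(n,p["fov_y"],-np.array(p["R"]).T@p["t"])
    for q in("mixing_tray","outer_tray","stand","pot_plastic_tub","honey_jar","ink_bottle","muller","red_tube","pumice_stone","tin_lid_jar","blue_tube"):
        s=silhouettes(p,q)
        if s:
            P=pts(p,s[0]["pixels"]); print(q,round(s[0]["score"],2),s[0]["uv"],len(P), np.round(np.percentile(P,[2,50,98],axis=0)).tolist() if len(P) else 0)
    for q in("waist","rib_top","outer_tray","stand"):
        print(q,[(m["uv"],round(m["score"],2)) for m in mark_of(p,q)[:2]])
print(get_clock())
E
```

```text
pics
scene 44.022893323229724 [-392.21313322  483.1426596   720.76377119]
mixing_tray 0.8 [276.7, 236.0] 1944 [[429.0, 333.0, 40.0], [473.0, 375.0, 108.0], [510.0, 414.0, 172.0]]
outer_tray 0.92 [448.3, 233.5] 1529 [[427.0, -96.0, 14.0], [509.0, -59.0, 29.0], [586.0, -6.0, 51.0]]
stand 0.67 [271.7, 272.4] 1828 [[404.0, 313.0, 1.0], [457.0, 398.0, 13.0], [523.0, 457.0, 97.0]]
pot_plastic_tub 0.46 [278.4, 237.1] 1967 [[429.0, 333.0, 40.0], [473.0, 375.0, 108.0], [511.0, 415.0, 172.0]]
honey_jar 0.58 [287.7, 199.6] 272 [[701.0, 306.0, 8.0], [723.0, 322.0, 44.0], [767.0, 350.0, 47.0]]
ink_bottle 0.91 [361.3, 215.4] 431 [[604.0, 124.0, 1.0], [612.0, 144.0, 45.0], [637.0, 158.0, 77.0]]
muller 0.55 [190.3, 253.6] 452 [[532.0, 544.0, 0.0], [545.0, 565.0, 25.0], [600.0, 587.0, 77.0]]
red_tube 0.39 [432.7, 199.6] 68 [[681.0, -121.0, -2.0], [698.0, -91.0, 5.0], [718.0, -64.0, 15.0]]
tin_lid_jar 0.63 [199.9, 279.9] 559 [[450.0, 530.0, 4.0], [460.0, 553.0, 33.0], [494.0, 576.0, 42.0]]
waist [([278.0, 234.7], 0.58)]
rib_top [([278.1, 235.2], 0.89)]
outer_tray [([446.8, 239.0], 0.81), ([193.8, 262.
[... 355 characters left out ...]
 332.0, 40.0], [466.0, 381.0, 108.0], [512.0, 413.0, 175.0]]
honey_jar 0.45 [366.4, 184.8] 94 [[742.0, 300.0, 26.0], [756.0, 322.0, 47.0], [770.0, 352.0, 51.0]]
ink_bottle 0.43 [322.7, 307.5] 1926 [[431.0, -99.0, 14.0], [511.0, -44.0, 22.0], [583.0, -10.0, 53.0]]
muller 0.69 [291.4, 157.1] 210 [[531.0, 539.0, -3.0], [555.0, 557.0, 24.0], [583.0, 621.0, 79.0]]
red_tube 0.54 [396.3, 302.9] 273 [[673.0, -113.0, 1.0], [692.0, -81.0, 12.0], [715.0, -35.0, 22.0]]
blue_tube 0.69 [364.8, 183.2] 152 [[654.0, 186.0, 17.0], [750.0, 323.0, 47.0], [770.0, 361.0, 211.0]]
waist []
rib_top [([269.0, 176.8], 0.56)]
outer_tray [([322.8, 312.0], 0.62)]
stand [([265.6, 167.8], 0.71), ([278.5, 201.9], 0.67)]
1.6
```

View pics/scene0.png

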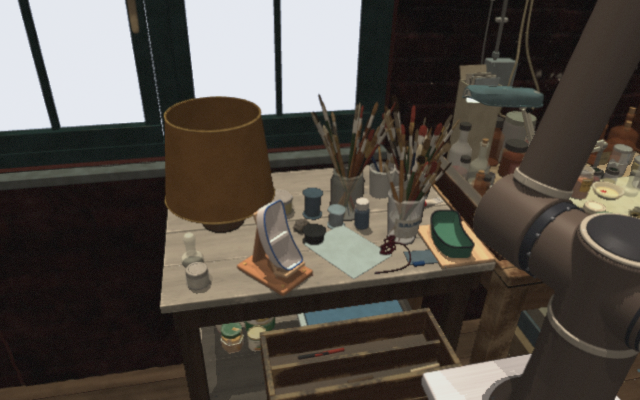

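View pics/side0.png

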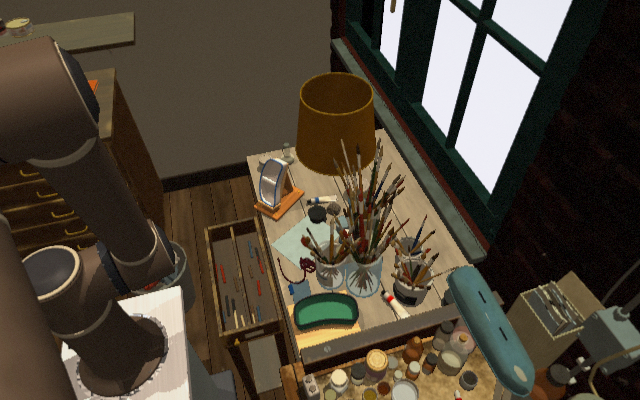

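The scene picture shows the white tray in its stand at (278,236), facing right and forward. The green tray is on its board at (450,233), the tub at (404,218) and the paper on the free table at (348,250). The side view agrees. Next I'll fit poses to the range points.

```bash
cat > fit.py <<'E'
from h import *
from scipy.spatial import cKDTree
from scipy.optimize import least_squares
from scipy.spatial.transform import Rotation as Ro
def model(L,H,W,D,wall,foot,rib):   # half length, c0, half width, depth
    P=[]
    xs=np.arange(-1,1.001,.02)
    for inn in (0,wall):
        for z in np.arange(wall if inn else 0,D+.1,2):
            o=foot*(1-z/D)+inn; l=L-o; w=W-o
            c=lambda x:H-16*(x/75)**2
            for s in(-1,1): P+= [(x,c(x)+s*w,z) for x in xs*l]
            for e in(-1,1): P+= [(e*l,c(l)+t*w,z) for t in xs]
    for z,o in((0,foot),(wall,foot*(1-wall/D)+wall)):
        P+=[(x,H-16*(x/75)**2+t*(W-o),z) for x in xs*(L-o) for t in xs[::3]]
    if rib: P+=[(x,8+y,z) for x in(-5,5) for y in range(-27,28,2) for z in range(3,33,2)]+[(x,8+y,32) for x in(-5,-2,0,2,5) for y in range(-27,28,2)]
    return np.array(P,float)
MIX=model(75,8,32,34,3,5,True); OUT=model(81.5,8,38.5,38,4,5,False)
def fit(P,M,pose,x0s):
    T=cKDTree(M); best=None
    for x0 in x0s:
        def f(x):
            R,t=pose(x); return T.query((P-t)@R)[0]
        r=least_squares(f,x0,loss="soft_l1",f_scale=3,x_scale=[10,10,.1]+[5]*(len(x0)-3),diff_step=1e-5)
        if best is None or r.cost<best.cost: best=r
    return best.x,np.median(np.abs(best.fun)) if 0 else (best.x,np.percentile(T.query((P-pose(best.x)[1])@pose(best.x)[0])[0],[50,80,95]))[1]
def flat(z): return lambda x:(Ro.from_euler("z",x[2]).as_matrix(),np.array([x[0],x[1],z if len(x)<4 else x[3]]))
def stand(x):
    c,s=np.cos(np.radians(65)),np.sin(np.radians(65)); Rz=Ro.from_euler("z",x[2]).as_matrix()
    return Rz@np.array([[c,0,-s],[0,1,0],[s,0,c]]), Rz@[10,0,96]+[x[0],x[1],0]
E
cat > f1.py <<'E'
from fit import *
ps=[get_image(n) for n in("scene","side")]
K=np.ones((3,3),np.uint8)
def cl(q,lo,hi):
    o=[]
    for p in ps:
        s=silhouettes(p,q)
        if s: 
            P=pts(p,cv2.erode(s[0]["pixels"].astype(np.uint8),K)>0); P=P[((P>lo)&(P<hi)).all(1)]; o.append(P)
    return o
for q,M,pose,lo,hi,xs in(("mixing_tray",MIX,stand,(400,300,30),(560,450,190),[(465,385,a) for a in np.arange(-3,3.1,.75)]),
   ("outer_tray",OUT,flat(12),(400,-130,8),(620,30,60),[(509,-52,a) for a in np.arange(-3,3.1,.75)])):
    C=cl(q,lo,hi)
    for P in C+[np.vstack(C)]:
        x,e=fit(P[::2],M,pose,xs); print(q,len(P),x[:2].round(1),np.degrees(x[2]).round(1),e.round(1))
p=ps[0]
# tub & beads
for uv in((392,205),(404,215),(418,215),(404,238),(388,245),(410,262)):
    m=np.zeros((400,640),bool); m[uv[1]-1:uv[1]+2,uv[0]-1:uv[0]+2]=1; print(uv,np.median(pts(p,m),0).round())
E
python3 f1.py
```

```text
mixing_tray 1785 [474.7 380. ] 38.3 [1.1 1.5 2.3]
mixing_tray 766 [475.3 375.5] -320.1 [1.3 2.3 4.1]
mixing_tray 2551 [474.3 378.1] 40.6 [1.1 1.8 3.2]
outer_tray 1372 [508.2 -52.8] -9.4 [1.2 1.9 3.4]Traceback (most recent call last):
  File "f1.py", line 15, in <module>
    x,e=fit(P[::2],M,pose,xs); print(q,len(P),x[:2].round(1),np.degrees(x[2]).round(1),e.round(1))
        ~~~^^^^^^^^^^^^^^^^^^
  File "fit.py", line 26, in fit
    return best.x,np.median(np.abs(best.fun)) if 0 else (best.x,np.percentile(T.query((P-pose(best.x)[1])@pose(best.x)[0])[0],[50,80,95]))[1]
                                                                ~~~~~~~~~~~~~^^^^^^^^^^^^^^^^^^^^^^^^^^^^^^^^^^^^^^^^^^^^^^^^^^^^^^^^^^^^
    return _quantile_unchecked(
        a, q, axis, out, overwrite_input, method, keepdims, weights)
    return _ureduce(a,
                    func=_quantile_ureduce_func,
    ...<5 lines>...
                    overwrite_input=overwrite_input,
                    method=method)
    r = func(a, **kwargs)
    result = _quantile(arr,
                       quantiles=q,
    ...<2 lines>...
                       out=out,
                       weights=wgt)
    slices_having_nans = np.isnan(arr[-1, ...])
                                  ~~~^^^^^^^^^
IndexError: index -1 is out of bounds for axis 0 with size 0
```

```bash
cat > g.py <<'E'
from fit import *
def eul(R): return Ro.from_matrix(R).as_euler("xyz",degrees=True).tolist()
def toolR(Rt,yax,s=1):  # tool z=-tray z, tool y = s*tray axis yax
    z=-Rt[:,2]; y=s*Rt[:,yax]; return np.c_[np.cross(y,z),y,z]
E
cat > s1.py <<'E'
from g import *
p=ps=get_image("scene")
for uv in((392,205),(404,215),(418,215),(404,238),(388,245),(410,262)):
    m=np.zeros((400,640),bool); m[uv[1]-1:uv[1]+2,uv[0]-1:uv[0]+2]=1; print(uv,np.median(pts(p,m),0).round())
Rt,t=stand((474.5,379,np.radians(39)))
w=t+Rt@[0,8,27]; print("waist",w, proj(p,w))
for s in(1,-1):
    R=toolR(Rt,1,s)
    print(s,[np.round(j,0) if (j:=inverse_kinematics((w-R[:,2]*d).tolist(),eul(R))) is not None else None for d in(150,110,0)])
    for y in (0,):
        F=toolR(Ro.from_euler("z",y,degrees=True).as_matrix(),1,s)
        print(" lay",np.round(inverse_kinematics([497,205,27],eul(F)),0))
    print(" rib",np.round(inverse_kinematics([497,205,27],eul(toolR(np.eye(3),0,s))),0), np.round(inverse_kinematics([509,-45,43],eul(toolR(Ro.from_euler("z",-9,degrees=True).as_matrix(),0,s))),0))
E
python3 s1.py
```

```text
(392, 205) [542.  92. 108.]
(404, 215) [519.  69.  92.]
(418, 215) [530.  28.  81.]
(404, 238) [520.  60.  23.]
(388, 245) [494. 109.  25.]
(410, 262) [451.  69.   5.]
waist [458.2198937  376.11070639 107.41069307] [[278.09412232 238.42450463]]
1 [None, None, array([ 32.,  26., 138., 172.,  49.,  93.])]
 lay [ 18.  27. 112.   0.  41. -72.]
 rib [ 18.  27. 112.  -0.  41.  18.] [-10.  23. 116.  -0.  42.  -1.]
-1 [None, None, array([ 32.,  26., 138., 172.,  49., -87.])]
 lay [ 18.  27. 112.  -0.  41. 108.]AttributeError: 'NoneType' object has no attribute 'rint'

The above exception was the direct cause of the following exception:

Traceback (most recent call last):
  File "s1.py", line 13, in <module>
    print(" rib",np.round(inverse_kinematics([497,205,27],eul(toolR(np.eye(3),0,s))),0), np.round(inverse_kinematics([509,-45,43],eul(toolR(Ro.from_euler("z",-9,degrees=True).as_matrix(),0,s))),0))
                                                                                         ~~~~~~~~^^^^^^^^^^^^^^^^^^^^^^^^^^^^^^^^^^^^^^^^^^^^^^^^^^^^^^^^^^^^^^^^^^^^^^^^^^^^^^^^^^^^^^^^^^^^^^^^^^^
TypeError: loop of ufunc does not support argument 0 of type NoneType which has no callable rint method
```

```bash
cat >> g.py <<'E'
def graspR(Rt,a,s=1): # waist grasp with tool body leaning a deg towards tray +x
    return toolR(Rt@Ro.from_euler("y",a,degrees=True).as_matrix(),1,s)
E
cat > s2.py <<'E'
from g import *
Rt,t=stand((474.5,379,np.radians(39))); w=t+Rt@[0,8,27]
r=lambda j:None if j is None else np.round(j).astype(int).tolist()
ik=lambda P,R:r(inverse_kinematics(np.asarray(P,float).tolist(),eul(R)))
for a in(20,30,38):
  for s in(1,-1):
    R=graspR(Rt,a,s); print("a",a,s,ik(w,R),ik(w-100*R[:,2],R),ik(w+[0,0,120],R))
for s in(1,-1):
  for y in(-150,-120,-90,90,120,150,180):
    A=Ro.from_euler("z",y,degrees=True).as_matrix()
    print("lay",s,y,[ik(np.array([497,197,27])+A@[0,8,0],graspR(A,a,s)) for a in(20,30)],"rib",ik(np.array([497,197,27])+A@[0,8,0],toolR(A,0,s)))
B=Ro.from_euler("z",-9.4,degrees=True).as_matrix()
for s in(1,-1): print("nest",s,ik([508,-45,43],toolR(B,0,s)))
E
python3 s2.py
```

```text
a 20 1 [33, 15, 132, 160, 13, 105] [32, -3, 140, 102, 5, 162] [33, -1, 130, 33, 8, -127]
a 20 -1 [33, 15, 132, 160, 13, -75] [32, -3, 140, 102, 5, -18] [33, -1, 130, 33, 8, 53]
a 30 1 [34, 14, 127, 35, 5, -129] [33, -3, 132, 13, 16, -108] [34, 0, 124, 9, 21, -102]
a 30 -1 [34, 14, 127, 35, 5, 51] [33, -3, 132, 13, 16, 72] [34, 0, 124, 9, 21, 78]
a 38 1 [34, 14, 122, 8, 17, -102] [33, 0, 125, 5, 28, -100] [34, 3, 118, 4, 32, -98]
a 38 -1 [34, 14, 122, 8, 17, 78] [33, 0, 125, 5, 28, 80] [34, 3, 118, 4, 32, 82]
lay 1 -150 [[13, 21, 125, 22, 16, 53], [11, 20, 131, 91, 9, -18]] rib [16, 26, 112, 0, 41, 166]
lay 1 -120 [[8, 23, 122, 36, 27, 7], [3, 24, 125, 63, 28, -24]] rib [16, 27, 112, 0, 41, 136]
lay 1 -90 [[6, 27, 115, 32, 40, -19], [0, 29, 116, 45, 45, -35]] rib [17, 27, 111, 0, 42, 107]
lay 1 90 [[27, 31, 107, -22, 53, -138], [31, 36, 104, -29, 61, -130]] rib [17, 26, 113, 0, 41, -73]
lay 1 120 [[28, 27, 114, -31, 42, -158], [33, 30, 114, -43, 47, -144]] rib [17, 26, 114, 0, 41, -103]
lay 1 150 [None, [30, 25, 123, -60, 30, -156]] rib [16, 26, 113, 0, 41, -134]
lay 1 180 [[20, 21, 125, -24, 16, 132], None] rib [16, 26, 113, 0, 41, -164]
lay -1 -150 [[13, 21, 125, 22, 16, -127], [11, 20, 131, 91, 9, 162]] rib [16, 26, 112, 0, 41, -14]
lay -1 -120 [None, [3, 24, 125, 63, 28, 156]] rib [16, 27, 112, 0, 41, -44]
lay -1 -90 [[6, 27, 115, 32, 40, 161], [0, 29, 116, 45, 45, 145]] rib [17, 27, 111, 0, 42, -73]
lay -1 90 [[27, 31, 107, -22, 53, 42], [31, 36, 104, -29, 61, 50]] rib [17, 26, 113, 0, 41, 107]
lay -1 120 [[28, 27, 114, -31, 42, 22], [33, 30, 114, -43, 47, 36]] rib [17, 26, 114, 0, 41, 77]
lay -1 150 [[25, 23, 121, -36, 29, -4], [30, 25, 123, -60, 30, 24]] rib [16, 26, 113, 0, 41, 46]
lay -1 180 [[20, 21, 125, -24, 16, -48], None] rib [16, 26, 113, 0, 41, 16]
nest 1 [-10, 23, 116, 0, 42, -1]
nest -1 None
```

```bash
cat > s3.py <<'E'
from g import *
A=36
Rt,t=stand((474.5,379,np.radians(39))); w=t+Rt@[0,8,27]; R=graspR(Rt,A,-1)
j0=inverse_kinematics((w-100*R[:,2]).tolist(),eul(R)); print(np.round(j0))
move_pose([300,-330,380],[180,0,-60]); 
j=get_joint_pos(); print(np.round(j)); j2=list(j); j2[0]=20; j2[5]=60
set_joints(j2); print(get_ee_pos())
set_joints(j0); print(get_clock(),get_ee_pos())
p=get_image("wrist"); cv2.imwrite("pics/w1.png",p["frame"])
q=get_image("scene")
for n,c in(("w",p),("s",q)):
    s=silhouettes(c,"mixing_tray")
    if not s: print(n,"none"); continue
    P=pts(c,cv2.erode(s[0]["pixels"].astype(np.uint8),np.ones((3,3),np.uint8))>0)
    P=P[((P>(400,300,30))&(P<(560,450,190))).all(1)]; print(n,s[0]["score"],len(P))
    if len(P)>100:
        x,e=fit(P[::max(1,len(P)//2500)],MIX,stand,[(474,379,.68)]); print(x,np.degrees(x[2]),e)
    print([(m["uv"],m["score"]) for m in mark_of(c,"rib_top")[:1]],proj(c,t+Rt@[0,8,32]))
E
python3 s3.py
```

```text
[ 33.  -1. 127.   7.  25.  79.]
[-53.  -9. 107.  -0.  82.  97.]
[402.70917924 191.9936173  379.77190251]
6.375 [421.84894291 345.64772022 195.99892791]
w 0.89 9551
[476.50417006 375.77445778   0.69473687] 39.80549059519772 [0.91834944 1.34947978 2.26874036]
[([321.0, 211.8], 0.83)] [[317.33488411 211.96258764]]
s 0.73 1533
[475.54635224 378.94376879   0.65933158] 37.77691694891608 [1.09903153 1.53163946 2.31835207]
[([279.9, 232.8], 0.76)] [[279.65000765 238.4221904 ]]
```

View pics/w1.png

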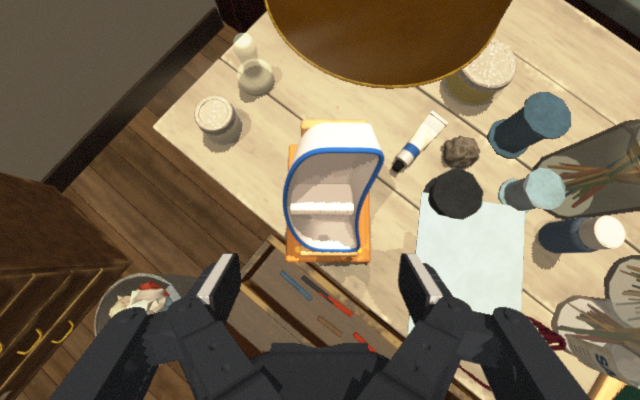

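The wrist view shows the tray upright in its stand, with the rib at (321,210) centred between the fingers. The wrist fit agrees with the scene fit to about 3 mm, so I'll grasp now.

```bash
cat > s4.py <<'E'
from g import *
A=36
Rt,t=stand((476.2,376.5,np.radians(39.4))); w=t+Rt@[0,8,26]; R=graspR(Rt,A,-1)
move_linear((w-60*R[:,2]).tolist(),eul(R))
print(move_linear(w.tolist(),v=80,until_force=8),get_ee_pos(),w)
gripper_close(40); print(get_gripper_width(),get_force())
move_linear((w+[0,0,15]).tolist(),v=60); print(get_force())
move_linear((w+[-40,-30,120]).tolist(),v=150)
print(get_gripper_width(),get_force(),get_clock())
p=get_image("scene"); w_=get_image("wrist"); cv2.imwrite("pics/s2.png",np.vstack([p["frame"][150:350,150:550],w_["frame"][100:,120:520]]))
E
python3 s4.py
```

```text
False [460.753359   374.17800583 107.34299888] [460.6407958  374.07238234 106.98807481]
63.013384011574885 [-3.65699171 -2.34161194  6.407471  ]
[-0.1957048   0.09200055 -0.49748177]
62.45608288201554 [ 0.32695676  0.21049045 -0.56474427] 9.675
```

View pics/s2.png

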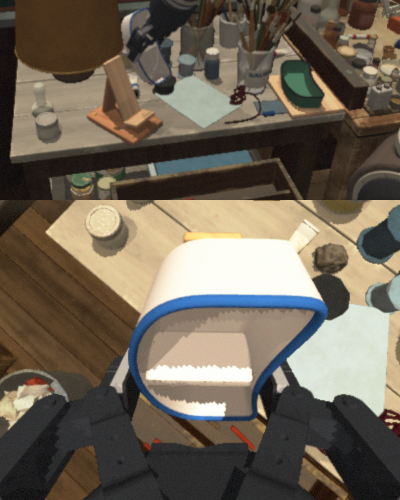

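The tray is held at the waist and clear of the stand. The wrist crop shows the rib at (200,375), level. I'll fit its pose in the hand, then lay it down.

```bash
cat >> g.py <<'E'
def inhand(Rt0,t0,lo=None):
    """fit tray pose (world) near guess from wrist view, 6 dof"""
    p=get_image("wrist"); s=silhouettes(p,"mixing_tray")
    P=pts(p,cv2.erode(s[0]["pixels"].astype(np.uint8),np.ones((5,5),np.uint8))>0)
    L=(P-t0)@Rt0; P=P[(np.abs(L)<(95,60,60)).all(1)&(L[:,2]>-15)]; P=P[::max(1,len(P)//2500)]
    T=cKDTree(MIX)
    pose=lambda x:(Rt0@Ro.from_rotvec(x[3:]).as_matrix(),t0+Rt0@x[:3])
    f=lambda x:T.query((P-pose(x)[1])@pose(x)[0])[0]
    r=least_squares(f,np.zeros(6),loss="soft_l1",f_scale=2,x_scale=[5]*3+[.1]*3,diff_step=1e-5)
    print("inhand",s[0]["score"],len(P),r.x[:3].round(1),np.degrees(r.x[3:]).round(1),np.percentile(f(r.x),[50,80,95]).round(1))
    return pose(r.x)
def ee(): return np.array(get_ee_pos()),Ro.from_euler("xyz",get_ee_rot(),degrees=True).as_matrix()
E
cat > s5.py <<'E'
from g import *
e,Re=ee()
Rg=Re@graspR(np.eye(3),36,-1).T   # nominal tray orientation
tg=e-Rg@[0,8,26]
Rt,t=inhand(Rg,tg)
# tray pose in tool frame
Rh=Re.T@Rt; th=Re.T@(t-e)
import json; json.dump([Rh.tolist(),th.tolist()],open("hand.json","w"))
B=Ro.from_euler("z",90,degrees=True).as_matrix()
for nm,(H,h) in dict(fit=(Rh,th),nom=(Re.T@Rg,Re.T@(tg-e))).items():
    R=B@H.T; x=np.array([495,190,0])-R@h
    print(nm,eul(R),x,[None if (j:=inverse_kinematics((x+[0,0,d]).tolist(),eul(R))) is None else np.round(j) for d in(120,0)])
print(np.round(get_joint_pos()))
E
python3 s5.py
```

```text
inhand 0.6 2776 [-1.  -1.3  0.2] [-1.6  0.1  0.8] [0.9 1.2 1.9]
fit [-178.07890743592205, 35.86201160696708, 90.32985999867698] [486.39622759 191.02521378  26.07530307] [array([ 32.,  28., 101., -29.,  76.,  46.]), array([ 32.,  38., 101., -31.,  67.,  52.])]
nom [-179.99999999999997, 36.00000000000003, 90.00000000000003] [487. 190.  26.] [array([ 33.,  27., 102., -31.,  75.,  47.]), array([ 33.,  38., 102., -33.,  65.,  54.])]
[ 33.  -4. 126.   6.  30.  79.]
```

```bash
cat > s6.py <<'E'
from g import *
B=Ro.from_euler("z",90,degrees=True).as_matrix(); R=graspR(B,36,-1); x=np.array([487,190,26.])
move_pose((x+[0,0,110]).tolist(),eul(R)); print(get_clock())
move_linear((x+[0,0,8]).tolist(),v=120)
print(move_linear((x-[0,0,4]).tolist(),v=20,until_force=4),get_ee_pos(),get_force())
let_go(); wait(.3); e,_=ee(); print(get_force(),get_gripper_width())
move_linear((e-90*R[:,2]).tolist(),v=120)
move_pose([487,190,230],eul(toolR(B,0,1))); print(get_clock())
Rt,t=inhand(B,np.array([495,190,0.])); print("tray",t,eul(Rt))
p=get_image("scene"); cv2.imwrite("pics/s3.png",p["frame"][120:320,130:530])
s=silhouettes(p,"mixing_tray"); print(s[0]["score"])
P=pts(p,cv2.erode(s[0]["pixels"].astype(np.uint8),np.ones((3,3),np.uint8))>0)
print(fit(P,MIX,flat(0),[(495,190,1.57)]))
E
python3 s6.py
```

```text
10.6583
True [487.54443004 190.20695911  27.59426505] [0.09582633 1.34246502 4.4075512 ]
[ 0.92680147 -0.0403896   0.2363157 ] 85.26754574707685
15.5333
inhand 0.62 1648 [-0.7  0.5  0.3] [ 0.2 -0.5 -0.3] [1.  1.5 3.1]
tray [4.94514606e+02 1.89318747e+02 3.46031174e-01] [0.228488997863981, -0.4678904192083398, 89.72236714002327]
0.78
(array([494.853164  , 191.10267772,   1.56760804]), array([1.17145256, 1.62907979, 3.00626896]))
```

View pics/s3.png

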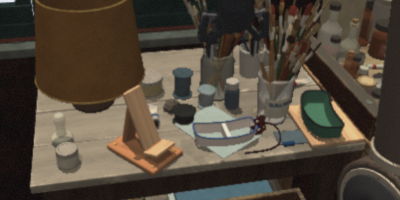

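The tray lies flat and released, with tilt under 0.5° and its centre near (495,190). Its position is consistent in both cameras. Next I'll look at the green tray from above before taking the rib.

```bash
cat > s7.py <<'E'
from g import *
B=Ro.from_euler("z",-9.4,degrees=True).as_matrix()
move_linear([390,150,300],v=250)
move_pose([400,-45,300],eul(toolR(B,0,1))); print(get_clock())
p=get_image("wrist"); cv2.imwrite("pics/w4.png",p["frame"])
for q in (p,get_image("side"),get_image("scene")):
    s=silhouettes(q,"outer_tray")
    if not s: print("none"); continue
    P=pts(q,cv2.erode(s[0]["pixels"].astype(np.uint8),np.ones((3,3),np.uint8))>0); P=P[((P>(400,-140,14))&(P<(620,40,56))).all(1)]
    if len(P)<50: print(len(P)); continue
    x,e=fit(P[::max(1,len(P)//2500)],OUT,flat(12),[(508,-53,a) for a in(-.16,2.98)]); print(s[0]["score"],len(P),x[:2].round(1),np.degrees(x[2]).round(1),e.round(1))
    x,e=fit(P[::max(1,len(P)//2500)],OUT,flat(12),[(*x,12)]); print("  z",x.round(2),e.round(1))
E
python3 s7.py
```

```text
17.5417
0.94 5591 [508.3 -55.6] -10.8 [1.  1.6 2.8]
  z [ 5.0837e+02 -5.5660e+01 -1.9000e-01  1.2480e+01] [1.  1.5 2.7]
0.62 1727 [507.1 -57.3] -10.7 [1.5 2.8 4.6]
  z [ 5.0728e+02 -5.7420e+01 -1.9000e-01  1.6140e+01] [1.2 1.8 2.3]
0.68 985 [506.9 -53.2] -7.5 [1.2 1.9 3.2]
  z [ 5.0666e+02 -5.3080e+01 -1.3000e-01  1.2930e+01] [1.2 1.8 3. ]
```

View pics/w4.png

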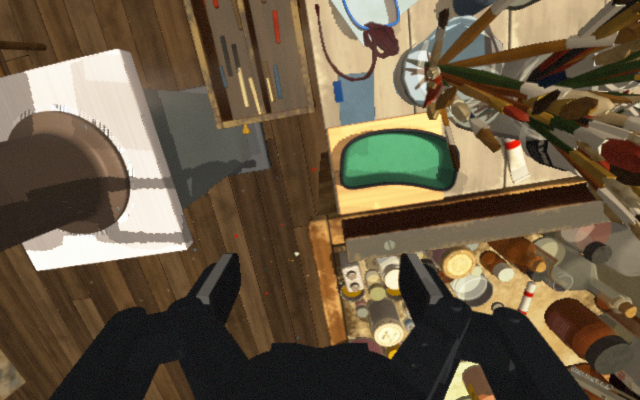

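The wrist view shows the green tray at (398,158), bulge towards image top (+y), and the wrist fit is (508.3,-55.6, -10.8°). A brush head shows at its right end near (450,150), so I'll check how high the obstacles there are and take the rib.

```bash
cat > s8.py <<'E'
from g import *
P=[]
for n in("wrist","scene","side"):
    p=get_image(n); P.append(pts(p,np.ones((400,640),bool)))
P=np.vstack(P[:1]+P[2:]); Q=P[(P[:,0]>400)&(P[:,0]<620)&(P[:,1]>-130)&(P[:,1]<130)&(P[:,2]<420)]
H=np.zeros((11,13),int)
for x,y,z in Q:
    i,j=int((x-400)//20),int((y+130)//20); H[i,j]=max(H[i,j],z)
print("cols y from -130 step 20; rows x from 400"); print(H)
B=Ro.from_euler("z",90,degrees=True).as_matrix(); R=toolR(B,0,1); w=np.array([487,190,27.])
move_linear([390,120,300],v=250)
move_pose((w+[0,0,100]).tolist(),eul(R))
print(move_linear((w+[0,0,1]).tolist(),v=90,until_force=6),get_ee_pos(),get_force())
gripper_close(60); print(get_gripper_width(),get_force(),get_ee_pos(),get_clock())
E
python3 s8.py
```

```text
cols y from -130 step 20; rows x from 400
[[ 16  16 419 390 378 380  14   4   3   4   4   5   3]
 [ 17  16 419 419 403 380  16   8  12  13  13  11  11]
 [ 18  16  55 401 401  54  13  11  13  12  11   6   6]
 [ 18  17  54 402 402  52  54 252 251  21   7   6  36]
 [ 17  17  55  23  21  52  54 254 253  32  40  43  44]
 [ 17  18  53  21  22 233 219 228 224 160 216  44  41]
 [ 18  55  53  21  21 216 204 207 158 160 171  39  36]
 [ 16  53  29  22  42 217 208 145 292 115 128 130   2]
 [ 16  52  42  25 296 302 298 267 291 131 178 205   1]
 [ 13  53 294 283 260 267 256 237 239 252 259 187   0]
 [  4   4   5 297 259 241 230 225 251 268 295 309  56]]
False [487.6754647  190.20350769  28.60959168] [-0.49771215 -0.37976854  0.46511683]
8.584746706638969 [0.42777205 0.41548468 1.7918481 ] [487.30783243 190.07844864  28.2462336 ] 22.1833
```

The range map shows brushes leaning over the green tray's +y side at about z 220, where the upright gripper column would come down. I'll retake the rib with the tool leaning 18° towards the hollow (-y) side. Then I'll bring the tray in from the front, low.

```bash
cat >> g.py <<'E'
def ribR(Rt,lean=18): return toolR(Rt@Ro.from_euler("x",lean,degrees=True).as_matrix(),0,1)  # body leans to tray -y
E
cat > s9.py <<'E'
from g import *
B=Ro.from_euler("z",90,degrees=True).as_matrix(); N=Ro.from_euler("z",-10,degrees=True).as_matrix()
o=np.array([508,-55.3,16.])
w=np.array([487,190,28.]); RL=ribR(B); RN=ribR(N); n=o+N@[0,8,28]
print("body dir nest",-RN[:,2],"nest TCP",n)
ik=lambda P,R:None if (j:=inverse_kinematics(np.asarray(P,float).tolist(),eul(R))) is None else np.round(j).astype(int).tolist()
print(ik(w,RL),ik(w+[0,0,80],RL))
for x in([390,150,150],[390,-50,150],n+[-110,0,60],n+[0,0,60],n): print(np.round(x),ik(x,RN),ik(x,RL))
E
python3 s9.py
```

```text
body dir nest [-0.05366024 -0.30432233  0.95105652] nest TCP [509.38918542 -47.42153798  44.        ]
[14, 34, 102, 5, 62, -79] [14, 27, 101, 5, 69, -78]
[390 150 150] [2, -1, 130, 24, 49, -3] [12, 13, 115, 4, 70, -80]
[390 -50 150] [-27, 2, 128, 20, 58, -29] [-11, 11, 117, -4, 70, -99]
[399. -47. 104.] [-26, 8, 128, 22, 51, -31] [-11, 16, 117, -4, 64, -98]
[509. -47. 104.] [-21, 18, 115, 22, 53, -25] [-9, 26, 102, -3, 69, -97]
[509. -47.  44.] [-21, 24, 115, 25, 46, -29] [-9, 32, 103, -3, 63, -97]
```

```bash
cat > s10.py <<'E'
from g import *
B=Ro.from_euler("z",90,degrees=True).as_matrix(); N=Ro.from_euler("z",-10,degrees=True).as_matrix()
w=np.array([487,190,28.]); RL=ribR(B); RN=ribR(N); o=np.array([508,-55.3,16.]); n=o+N@[0,8,28]
let_go(); move_linear((w+[0,0,60]).tolist(),v=200)
move_pose((w-60*RL[:,2]).tolist(),eul(RL))
print(move_linear(w.tolist(),v=80,until_force=6),get_ee_pos(),get_force())
gripper_close(70); print(get_gripper_width(),get_force(),get_clock())
move_linear((w+[0,0,60]).tolist(),v=120)
move_linear([395,160,130],v=200)
move_pose([380,-47,120],eul(RN)); print(get_gripper_width(),get_force(),get_clock())
e,Re=ee(); Rg=Re@ribR(np.eye(3)).T; t=e-Rg@[0,8,28]
Rt,tt=inhand(Rg,t); print("nominal",t,eul(Rg)); print("fit",tt,eul(Rt))
p=get_image("wrist"); q=get_image("scene"); cv2.imwrite("pics/w5.png",np.vstack([p["frame"],q["frame"][150:350]]))
E
python3 s10.py
```

```text
False [487.58253472 190.10533251  28.23546217] [ 0.64890894 -0.48028061  0.27783758]
8.565202437239815 [1.30010539 1.28663863 1.43039644] 25.3833
8.031348448565735 [-0.34135342  0.62720902 -1.04376892] 27.55
inhand 0.56 2792 [-0.1 -5.1  0.2] [-0.6 -0.  -0.3] [0.9 1.3 2.1]
nominal [379.48979606 -55.12488466  92.06447301] [0.017868389615309885, -0.023977585099062143, -9.933538610217866]
fit [378.54687098 -60.12108387  92.22281641] [-0.535755006017466, -0.0693916196524358, -10.191888030339491]
```

View pics/w5.png

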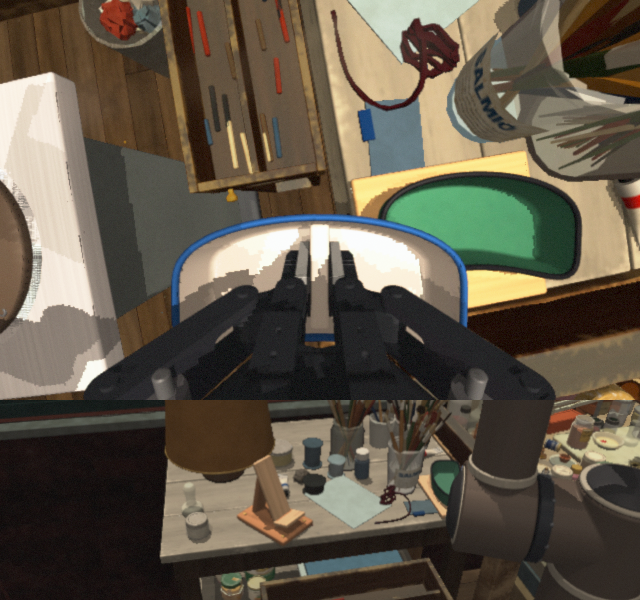

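The wrist picture shows the mixing tray held level by its rib at (320,270). The green tray is ahead at (485,225), with its outline the same way round. The fit puts the tray 5 mm towards -y in the hand, which I'll cross-check from the same view and from the side camera.

```bash
cat > s11.py <<'E'
from g import *
e,Re=ee(); Rg=Re@ribR(np.eye(3)).T; t=e-Rg@[0,8,28]
K=np.ones((3,3),np.uint8)
for n in("wrist","side","scene"):
    p=get_image(n)
    s=silhouettes(p,"mixing_tray")
    if s:
        P=pts(p,cv2.erode(s[0]["pixels"].astype(np.uint8),K)>0); L=(P-t)@Rg
        m=(np.abs(L)<(90,60,50)).all(1)&(L[:,2]>-8)&(L[:,2]<38); f1=m&~((abs(L[:,0])<45)&(L[:,1]<22)&(n!="x"))
        for mm in(m,f1):
            if mm.sum()>80:
                x,er=fit(P[mm][::max(1,mm.sum()//2500)],MIX,flat(0),[(t[0],t[1],np.radians(-10),t[2])]); print(n,"mix",mm.sum(),(x[:2]-t[:2]).round(1),x[3]-t[2],np.degrees(x[2]).round(1),er.round(1))
    for s in silhouettes(p,"outer_tray")[:1]:
        P=pts(p,cv2.erode(s["pixels"].astype(np.uint8),K)>0); P=P[((P>(400,-140,14))&(P<(620,40,56))).all(1)]
        if len(P)>80: x,er=fit(P[::max(1,len(P)//2500)],OUT,flat(12),[(508,-55,-.17,12)]); print(n,"out",len(P),x[:2].round(1),x[3].round(1),np.degrees(x[2]).round(1),er.round(1))
print(get_clock())
E
python3 s11.py
```

```text
wrist mix 17906 [-0.9 -4.4] 0.06694474300587672 -9.8 [0.9 1.3 2.2]
wrist mix 12373 [-0.9 -4.4] 0.22519849608703169 -9.9 [0.9 1.4 2.4]
wrist out 14790 [504.1 -56.3] 12.4 -8.2 [1.  1.4 2.3]
side mix 670 [-2.1  0. ] 3.1229149817789335 -9.3 [1.  1.4 1.9]
side mix 324 [-1.9  1. ] 3.341149833117896 -9.7 [1.  1.4 2.3]
side out 1474 [506.9 -54.7] 16.3 -10.7 [1.2 1.8 2.2]
scene out 781 [506.3 -52.8] 12.6 -7.8 [1.2 1.8 3.3]
28.2
```

```bash
cat > s12.py <<'E'
from g import *
N=Ro.from_euler("z",-9.8,degrees=True).as_matrix(); RN=ribR(N); o=np.array([507.5,-54.4,16.]); n=o+N@[0,8,28]
move_pose((n+[-100,0,60]).tolist(),eul(RN))
move_linear((n+[0,0,46]).tolist(),v=100); print(get_clock(),get_force())
p=get_image("wrist"); q=get_image("scene"); s=get_image("side")
cv2.imwrite("pics/w6.png",np.vstack([p["frame"][60:],np.hstack([cv2.resize(q["frame"][180:280,380:540],(320,200)),cv2.resize(s["frame"][250:350,240:400],(320,200))])]))
E
python3 s12.py
```

```text
29.6167 [-0.85605285  0.16573147  0.12452461]
```

View pics/w6.png

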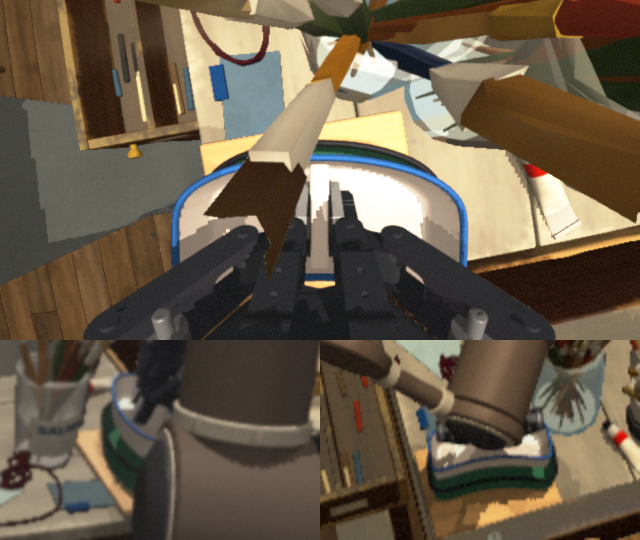

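The tray hovers over the green one with the outlines aligned; the green rim shows at (217..450, 145–180). The brush visible at (290,150) causes no force. Lowering now.

```bash
cat > s13.py <<'E'
from g import *
e,Re=ee(); 
for d in (16,26,34,40,46):
    h=move_linear([e[0],e[1],e[2]-d],v=40,until_force=6); c=get_ee_pos(); print(d,h,np.round(c,1),np.round(get_force(),1),np.round(get_wrist_torque(),2))
    if h: break
print(get_clock())
E
python3 s13.py
```

```text
16 False [508.  -46.3  73.6] [-0.2 -0.1 -0.4] [-0.13  0.05 -0.05]
26 False [507.9 -46.3  63.6] [ 0.9  0.9 -0.9] [-0.23  0.03 -0.01]
34 False [507.9 -46.3  55.6] [-0.1  0.  -1.1] [-0.15  0.07 -0.02]
40 False [508.  -46.3  49.6] [-0.3  0.8 -0.5] [-0.18  0.04  0.  ]
46 True [509.2 -46.8  44.3] [-0.5 -0.9  4. ] [-0.01  0.11  0.01]
31.6
```

Contact came at tray-bottom height 16.3 mm, against 16 expected, so it is fully down. I'll release, back out along the tool axis and check.

```bash
cat > s14.py <<'E'
from g import *
let_go(); wait(.2); e,Re=ee(); print(get_force(),get_gripper_width())
move_linear((e-70*Re[:,2]).tolist(),v=80); e,_=ee(); print(get_force())
move_linear([400,e[1]-20,e[2]+20],v=150)
N=Ro.from_euler("z",-9.4,degrees=True).as_matrix()
move_pose([380,-45,280],eul(toolR(N,0,1))); print(get_clock(),get_force())
p=get_image("wrist"); K=np.ones((3,3),np.uint8)
s=silhouettes(p,"mixing_tray"); P=pts(p,cv2.erode(s[0]["pixels"].astype(np.uint8),K)>0); P=P[((P>(400,-140,14))&(P<(620,40,60))).all(1)]
x,er=fit(P[::max(1,len(P)//2500)],MIX,flat(0),[(508,-54,-.17,16),(508,-54,2.97,16)]); print("mix",len(P),x.round(2),er.round(1))
s=silhouettes(p,"outer_tray")
if s:
    P=pts(p,s[0]["pixels"]); P=P[((P>(400,-140,14))&(P<(620,40,60))).all(1)]
    x,er=fit(P[::max(1,len(P)//2500)],OUT,flat(0),[(508,-54,-.17,12)]); print("out",len(P),x.round(2),er.round(1))
u=proj(p,[508,-54,50])[0].astype(int); print(u)
cv2.imwrite("pics/w7.png",cv2.resize(p["frame"][max(0,u[1]-90):u[1]+90,max(0,u[0]-120):u[0]+120],None,fx=3,fy=3))
E
python3 s14.py
```

```text
[-0.41351317  0.39671893  0.37179403] 85.23559492969065
[-0.41525045  0.42076754 -0.27411349]
35.0917 [-0.26122988 -0.22854276 -0.41709302]
mix 5070 [ 5.071e+02 -5.612e+01 -1.800e-01  1.668e+01] [0.9 1.4 2.5]
out 1606 [ 5.069e+02 -5.621e+01 -1.700e-01  1.921e+01] [1.2 1.9 3.4]
[418 162]
```

View pics/w7.png

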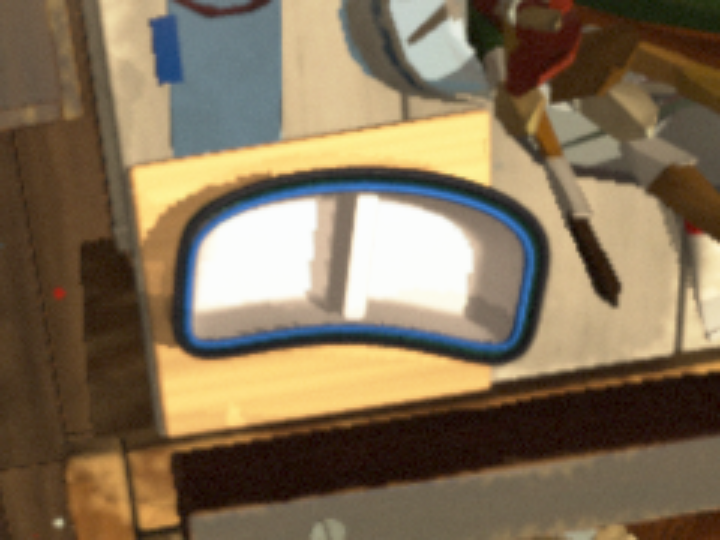

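The blue rim sits evenly inside the black rim all round, flush and level. The fits agree on plan position and yaw, and nothing is touching, so I'm handing in.

```bash
python3 -c "
from rig import *
sign_off()"
```

```text
the job is handed in; nothing more can be done
```

The mixing tray is nested fully down inside the green tray and released, and the job was handed in just after 35 s on the robot clock. `sign_off()` gives no verdict, so the result below rests on my own checks.

**What I did**
- I gripped the tray at its waist with the tool tilted 36°, because a grasp square to the tray could not be reached. I lifted it out and laid it flat near (495, 190).
- It was let go there; the camera fit showed a tilt under 0.5°.
- I took the rib twice. I let go of the first, upright grasp, because the range picture showed brushes leaning over the green tray. I then retook it with the tool leaning 18° away from them.
- I carried the tray round in front of the tub, turned it to about -10° and lowered it. Contact came with its underside at 16.3 mm, against 16 mm expected.

**Last checks**
- **Mixing tray:** the fit gave (507.1, -56.1), underside 16.7 mm, yaw about -10°.
- **Green tray:** the fit gave (506.9, -56.2), yaw about -10°, within 2 mm of my first overhead fit.
- **Picture:** the blue rim sits evenly inside the black rim all round. The arm was clear and the tool force was near zero.

**What disagreed**
- With the tray nested, the green tray's fitted height came out at 19.2 mm instead of 12. Only its rim was visible then, so I did not trust that value.
- While carrying, one wrist-camera fit put the tray 4–5 mm off in the hand. The side camera did not confirm it, and the tray still went fully down.
- I did not re-measure the jars and tubes at the end. The force readings I took showed no unexpected contact.

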